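Draw the filter plate out of the bench dust extractor and hold it up for inspection

TASK

Lift the cover flap of the small bench dust extractor and swing it right back past upright so that it stays open, then draw the hidden filter plate straight up out of its slot by its grip. Carry it over the empty dust tray and finish still holding it there: upright, still, over the middle of the tray, its broad faces in line with the tray's long sides and its lower edge well clear above the tray (5 to 20 cm). Do not let go of it, and leave the mug, the knife and the wooden blank alone.

Things in the scene. Friction and masses are not known exactly. Their poses are not given: they have to be found in the camera images.
- extractor: Grey steel dust extractor fixed to the bench, 170 (x) x 180 (y) x 150 mm high; origin: centre of its underside. Left or right of the midline, the tray opposite. Under its top flap: a 160 x 170 mm recess, 50 mm deep, to a deck 100 mm above the bench; in the deck's middle an upright slot 20 (x) x 118 mm (y), its bottom 12 mm above the bench. A hose stub sticks 22 mm out of the +x side.
- flap (a joint): Angle of the cover flap: 0 closed, about 1.57 upright, stop at 1.9 (leaning back). The hinge is stiff: the flap stays wherever it is left; turning it takes about 2 N at the tab. It starts at 0 to 0.12.
- flap_hinge (a point): Middle of the flap's hinge line, on the top edge of the extractor's +x side. Flap: aluminium sheet 170 (x) x 180 (y) x 6 mm, its underside on this line; closed, it reaches from here along the extractor's -x. It opens by a positive turn about the extractor's y axis: the -x edge goes up and over towards +x. The frame turns with the flap.
- flap_tab (a point): Grip point of the black finger tab standing on the flap, 16 (x) x 18 (y) x 48 mm high; the point is on its middle line, 16 mm below its end, 32 mm above the flap's upper face; in the flap's frame 150 mm to -x of the hinge line and 38 mm above it. Pinched across y, the tab can turn between the pads as the flap swings.
- filter_centre (a point): Centre, half-way up, of the loose filter plate upright in the slot, axes parallel to the extractor's. Grey frame, pale pleats, 14 (x) x 110 (y) x 88 mm high; on top a grip 14 x 48 x 42 mm high, 23 to 65 mm above this point; pinch it across x 47 mm above this point (deck 24 mm lower). 110 to 225 g, 3 to 4 mm play. Its lower edge, 65 mm below, must rise 140 mm to clear the rim.
- filter_foot (a point): Middle of the filter plate's lower edge, 65 mm below its centre; axes as the plate's.
- filter: The same filter plate; origin in the middle of its lower edge.
- tray_mid (a point): Middle of the inner floor (3 mm above the bench) of the open steel dust tray, fixed to the bench: 150 (x) x 210 (y) mm outside, 22 mm high, walls 3 mm; its long sides run along its y. 
- tray: The same tray; origin at the centre of its underside.
- mug: Bystander: white mug, 74 mm across, 85 mm high, on the far side of the bench; origin at the centre of its underside.
- knife: Bystander: whittling knife lying flat, 173 mm long, 18 mm high, on the far side of the bench; origin under the middle of its handle.
- blank: Bystander: whittled wooden blank lying flat, 195 mm long, 28 mm high, on the far side of the bench; origin under the middle of its thick part.

How it is judged:
By the outcome, as a careful person would: the job done as asked, in the order asked, and still so for the second after the job is handed in, while the arm keeps its last pose, push and grip.
It also fails if it takes over 59 s, if anything falls off the work surface, if the arm or the gripper's body presses on something with over 40 N, if the wrist force passes 120 N, or if a joint passes its speed limit or range.

ROBOT

A 6-joint arm with a two-finger parallel gripper is mounted at the origin on the work surface. World frame = base frame: x ahead of the robot, y to its left, z up, the work surface at z = 0. Lengths are in m, angles in rad, forces in N, time in s.
With the tool pointing down it reaches from about 0.375 to 0.925 m from the base axis. Payload 5.7 kg.
Tool frame: the origin (TCP) lies midway between the tips of the shut fingers; the grasp point (between the pads) lies 19 mm behind it; z points along the fingers, y is the line along which they close (so a half turn about z gives the same grasp; the last joint's range is limited). The gripper opens to 85 mm and grips with 20 to 120 N. Pads are 22 mm wide; open, the fingers measure 114 mm over their backs; the gripper's body (76 mm by 85 mm) begins 54 mm behind the grasp point. The pads swing forward as they close: fully open they stand 13 mm farther back than shut.
Start: joints at [0.994, 0.359, 1.51, -0, 1.272, -0.115], TCP at [0.267, 0.537, 0.205] pointing down, gripper open.
Joint ranges: [-2.97, 2.97], [-1.01, 2.36], [0.21, 2.38], [-0.96, 4.11], [0.2, 2.71], [-2.98, 2.98]. Speed limits (rad/s): [2.39, 2.39, 3.14, 3.14, 3.14, 3.14].

INTERFACE

Orientations are given as a rotation vector (axis times angle).
In Python, from cell import sensors, read_camera, workorder gives the robot as it stands. The module is installed in compiled form; this text tells all that it offers.
- The arm moves only by the tool step_arm, never from a script. Its argument "increments" is one flat list of numbers, 7 for each row, row after row: the turn, a rotation vector about the tool's x, y, z in units of 6 degrees (1.0 is 6 degrees), then the shift along the tool's x, y, z in units of 40 mm (1.0 is 40 mm), then the gripper's target within -1 to 1 (fully open at 1, half-way at 0, shut at -1). A call has 1 to 20 rows; each row shifts and turns the commanded pose from where the row before left it, along the tool's axes as they then stand; what a row does not reach is not made up. A row lasts 1/12 s, in which the tool goes at most 41.7 mm and 7.16 degrees, less where a joint would pass 70% of its speed; a pose out of reach is approached as far as the arm can. A call is refused whole if a number of a shift passes 1 or a number of a turn 1, either way. A call with a gripper value outside its range is refused whole. The fingers move at their own pace and stop on an object; "squeeze" is the grip in N (left out, the last holds). Time passes only in rows, so rows that do not move let the fingers close. It gives the time, the measured TCP pose, the force, the opening and the grip force at its end, in the units of the state.
- sensors.get_state(): the state, without advancing time (a new reading comes with each control period).
- read_camera(name): name is "side" or "top" or "wrist"; returns a dict with "image" (400x640x3 uint8, red, green, blue), "range_z" (400x640 float32, m along the optical axis (not along the pixel's ray), 0 where there is no reading), "camera_matrix" (3x3 intrinsics, pixels), "k1" (the pictures are not rectified: a ray, as slopes to the right and down, at radius r is drawn at 1 + k1 r^2 times it, then the intrinsics apply), "R" (3x3) and "t" (3): a world point X has camera coordinates R X + t. Camera axes: x right, y down, z forward; pixel columns grow to the right and rows downward; lengths in m; the calibration is good to about 2 mm. A picture is of the moment at which its call begins.
- workorder.hand_in(): hands the job in; it is judged then, once.
The state is a dict: "time_s": time; "q": joint angles; "qd": joint speeds; "effort": joint torques, N m; "eef_pos": TCP position; "ee_rot": TCP orientation; "contact_force": force on the tool from outside, world axes, zero at the start; "wrist_torque": the same for the moment, N m; "width": finger opening in m; "grip_force": force on a finger pad.
Only numpy, scipy, OpenCV 4.12 (cv2) and the standard library are available. Lean on these libraries where they do the work, as an engineer would, in place of code of your own. Each camera call takes 0.05 s, during which the arm holds its last target. There are 200 camera calls.

## Working session

There is one attempt and no reset: what is moved stays moved. The work goes in short steps, Python scripts to look and compute and a tool call to move; the robot and the scene stay as the last step left them, time stands still between calls to the robot, and variables do not carry over. Pictures are saved under pics/ and viewed, at most 10 in all, crops included, and the job is handed in when it is done.

Besides the shell and the picture viewer there is one more tool, called after "Emit:" as name(argument=value, ...) on one line, values as JSON. step_arm: Moves the arm, as the interface text tells. Its arguments: {"type":"object","properties":{"increments":{"type":"array"},"squeeze":{"type":"number"}},"required":["increments"]}

```bash
mkdir -p pics; cat > h.py <<'E'
import numpy as np, cv2
from cell import sensors, read_camera, workorder
from scipy.spatial.transform import Rotation as Rn
def world(c):
    d=c["range_z"]; K=c["camera_matrix"]; h,w=d.shape
    u,v=np.meshgrid(np.arange(w,dtype=float),np.arange(h,dtype=float))
    xy=cv2.undistortPoints(np.stack([u,v],-1).reshape(-1,1,2),K,np.array([c["k1"],0,0,0.])).reshape(h,w,2)
    P=np.dstack([xy[...,0]*d,xy[...,1]*d,d])
    return (P-c["t"])@c["R"]
E
python3 - <<'E'
from h import *
ims=[]
for n in("top","side"):
    c=read_camera(n); W=world(c); np.savez(f"{n}.npz",W=W,im=c["image"],d=c["range_z"])
    cv2.imwrite(f"pics/{n}.png",c["image"][...,::-1]); print(n,-c["R"].T@c["t"],c["R"][2],c["k1"],(c["range_z"]>0).mean())
s=sensors.get_state(); print(s)
E
```

```text
top [ 0.45437657 -0.01516299  1.05464781] [ 0.15124008  0.01208558 -0.98842318] -0.11395713740901356 0.99621875
side [0.83515296 0.69931507 0.63819999] [-0.28139322 -0.77550478 -0.56516387] 0.014701691461380464 0.9961171875
{'time_s': 0.1, 'q': array([ 9.93934252e-01,  3.59421181e-01,  1.51134694e+00, -4.43138047e-05,
        1.27250622e+00, -1.15123785e-01]), 'qd': array([-6.06317116e-04, -1.85104134e-03, -2.70452186e-03,  1.69078575e-03,
        4.75658417e-04,  8.66001389e-05]), 'effort': array([-5.90551681e-04, -5.28651059e+01, -2.79350746e+01, -3.90259092e-04,
        4.90104852e-03,  8.99086331e-05]), 'eef_pos': array([0.26696878, 0.53658306, 0.20433605]), 'ee_rot': array([-7.18729258e-01, -3.05772686e+00,  2.50718225e-03]), 'contact_force': array([ 0.72398804, -0.54490901, -0.09097127]), 'wrist_torque': array([0.00740839, 0.01573458, 0.02915414]), 'grip_force': 0.0, 'width': 0.08509001893626023}
```

View pics/top.png

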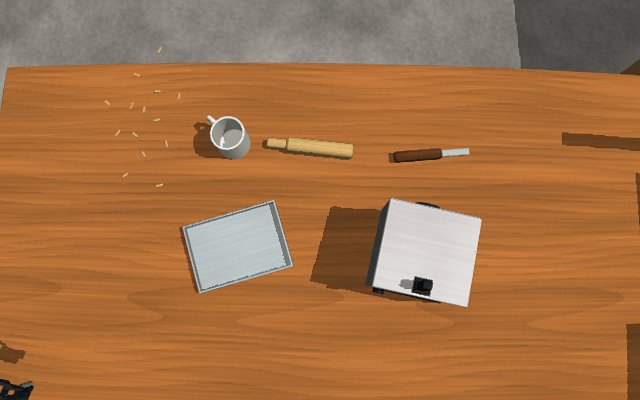

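View pics/side.png

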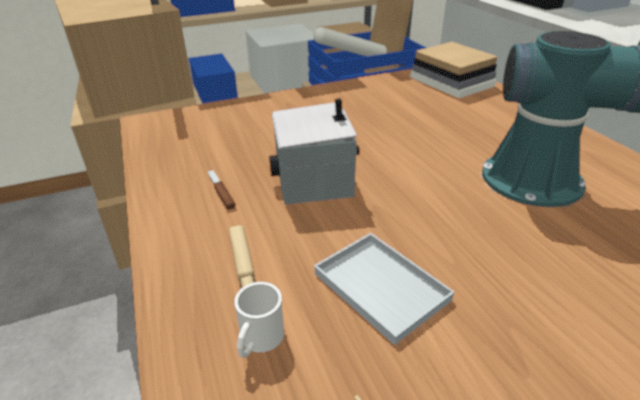

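The top view shows the flap (corners about (390,198), (481,219), (467,306), (373,289)) with its tab at (423,286) on the robot's side. The tray is at (237,247), and the bystanders are in the row at about y=150. The side view shows the tab upright at (339,108).

```bash
python3 - <<'E'
from h import *
T=np.load("top.npz");W=T["W"];S=np.load("side.npz")
def rect(P,n):
    r=cv2.minAreaRect((P[:,:2]*1000).astype(np.float32)); b=cv2.boxPoints(r)
    print(n,"c",np.round(r[0],1),"size",np.round(r[1],1),"ang",round(r[2],2),"z",np.percentile(P[:,2],[5,50,95]).round(4),len(P)); print(b.round(1).tolist())
def roi(u0,u1,v0,v1,lo,hi,W=W):
    P=W[v0:v1,u0:u1].reshape(-1,3); return P[(P[:,2]>lo)&(P[:,2]<hi)]
P=roi(350,500,180,320,.14,.172)
rect(P,"flap")
A=np.c_[P[:,:2],np.ones(len(P))]
k=np.linalg.lstsq(A,P[:,2],rcond=None)[0];print("slope",k)
P=roi(400,450,260,310,.180,.26);rect(P,"tab")
P=roi(310,360,80,125,.185,.26,S["W"]);rect(P,"tab side")
P=roi(250,375,100,140,.14,.175,S["W"]);rect(P,"flap side")
P=roi(170,305,190,300,.013,.03);rect(P,"tray")
P=roi(300,470,220,350,.013,.03,S["W"]);rect(P,"tray side")
E
```

```text
flap c [ 501.4 -205.3] size [181.  173.5] ang 77.82 z [0.1558 0.1622 0.1682] 8589
[[397.5, -275.5], [567.0999755859375, -312.1000061035156], [605.2999877929688, -135.1999969482422], [435.70001220703125, -98.5999984741211]]
slope [-0.06575147  0.00828234  0.19668283]
tab c [ 439.6 -191.7] size [19.4 18.1] ang 80.14 z [0.187  0.2131 0.216 ] 135
[[429.0, -199.6999969482422], [446.8999938964844, -202.8000030517578], [450.20001220703125, -183.6999969482422], [432.29998779296875, -180.60000610351562]]
tab side c [ 440.9 -189.1] size [22.2 14.6] ang 86.04 z [0.1874 0.2027 0.2134] 106
[[432.79998779296875, -199.6999969482422], [447.3999938964844, -200.6999969482422], [448.8999938964844, -178.5], [434.3999938964844, -177.5]]
flap side c [ 502.8 -202.7] size [185.1 174.2] ang 78.22 z [0.1556 0.1614 0.1669] 2392
[[398.6000061035156, -275.5], [569.2000122070312, -311.1000061035156], [607.0, -129.89999389648438], [436.3999938964844, -94.4000015258789]]
tray c [513.8 179.9] size [151.4 211.3] ang 17.53 z [0.0146 0.0212 0.0246] 615
[[409.79998779296875, 257.79998779296875], [473.5, 56.29999923706055], [617.7999877929688, 101.9000015258789], [554.2000122070312, 303.3999938964844]]
tray side c [513.4 180.3] size [153.8 211.7] ang 17.19 z [0.0137 0.0195 0.0231] 1408
[[408.6000061035156, 258.70001220703125], [471.20001220703125, 56.5], [618.0999755859375, 101.9000015258789], [555.5, 304.20001220703125]]
```

```bash
cat >> h.py <<'E'
H=np.array([.586,-.2225,.150]); a=np.radians(-12.1); EX=np.array([np.cos(a),np.sin(a),0]); EY=np.array([-np.sin(a),np.cos(a),0]); Z=np.array([0,0,1.])
def tab(th): return H+EX*(-.150*np.cos(th)+.038*np.sin(th))+Z*(.150*np.sin(th)+.038*np.cos(th))
def rep(p=None,ydir=None):
    s=sensors.get_state(); R=Rn.from_rotvec(s["ee_rot"]).as_matrix()
    print("t",round(s["time_s"],2),"tcp",s["eef_pos"].round(4),"q",s["q"].round(2),"F",s["contact_force"].round(1),"w",round(s["width"],4),"g",round(s["grip_force"],1))
    print("z",R[:,2].round(3),"x",R[:,0].round(3),"y",R[:,1].round(3))
    if p is not None: print("shift units",(R.T@(p-s["eef_pos"])/.04).round(2))
    if ydir is not None:
        for sg in(1,-1):
            zt=-Z; y=sg*ydir; Rt=np.c_[np.cross(y,zt),y,zt]
            print("turn units",sg,np.degrees(Rn.from_matrix(R.T@Rt).as_rotvec()/6).round(2))
    return s,R
E
python3 -c "
from h import *
rep(tab(.066)+[0,0,.08],EY);print(tab(.066))
rep(None,EX)"
```

```text
t 0.1 tcp [0.267  0.5366 0.2043] q [ 0.99  0.36  1.51 -0.    1.27 -0.12] F [ 0.7 -0.5 -0.1] w 0.0851 g 0.0
z [-0.001 -0.001 -1.   ] x [-0.895  0.445  0.   ] y [ 0.445  0.895 -0.002]
shift units [-12.03 -14.35  -1.81]
turn units 1 [-0.02 -0.   -2.39]
turn units -1 [-0.000e+00  2.000e-02  2.761e+01]
[ 0.44210234 -0.19165101  0.19781008]
t 0.1 tcp [0.267  0.5366 0.2043] q [ 0.99  0.36  1.51 -0.    1.27 -0.12] F [ 0.7 -0.5 -0.1] w 0.0851 g 0.0
z [-0.001 -0.001 -1.   ] x [-0.895  0.445  0.   ] y [ 0.445  0.895 -0.002]
turn units 1 [-1.000e-02  1.000e-02  1.261e+01]
turn units -1 [-1.000e-02 -2.000e-02 -1.739e+01]
```

Emit:
step_arm(increments=[0, 0, 0, 0, 0, -0.9, 1, 0, 0, 0, -0.63, -0.75, 0, 1, 0, 0, 0, -0.63, -0.75, 0, 1, 0, 0, 0, -0.63, -0.75, 0, 1, 0, 0, 0, -0.63, -0.75, 0, 1, 0, 0, 0, -0.63, -0.75, 0, 1, 0, 0, 0, -0.63, -0.75, 0, 1, 0, 0, 0, -0.63, -0.75, 0, 1, 0, 0, 0, -0.63, -0.75, 0, 1, 0, 0, 0, -0.63, -0.75, 0, 1, 0, 0, 0, -0.63, -0.75, 0, 1, 0, 0, 0, -0.63, -0.75, 0, 1, 0, 0, 0, -0.63, -0.75, 0, 1, 0, 0, 0, -0.63, -0.75, 0, 1, 0, 0, 0, -0.63, -0.75, 0, 1, 0, 0, 0, -0.63, -0.75, 0, 1, 0, 0, 0, -0.63, -0.75, 0, 1, 0, 0, 0, -0.63, -0.75, 0, 1, 0, 0, 0, -0.63, -0.75, 0, 1, 0, 0, 0, -0.63, -0.75, 0, 1])

```text
time_s: 1.77
eef_pos: [0.4417, -0.1884, 0.2409]
ee_rot: [-0.72, -3.058, -0.0]
contact_force: [0.8, 0.6, 0.5]
width: 0.0851
grip_force: 0.0
```

Emit:
step_arm(increments=[0, 0, -0.8, 0, 0, -0.5, 1, 0, 0, -0.8, 0, 0, -0.4, 1, 0, 0, -0.8, 0, 0, 0, 1, 0, 0, 0, 0, 0, 0, 1, 0, 0, 0, 0, 0, 0, 1])

```text
time_s: 2.18
eef_pos: [0.4416, -0.1863, 0.2767]
ee_rot: [-0.334, -3.123, -0.0]
contact_force: [-0.1, 0.4, 0.8]
width: 0.0853
grip_force: 0.0
```

```bash
python3 - <<'E'
from h import *
c=read_camera("wrist"); W=world(c); cv2.imwrite("pics/w1.png",c["image"][...,::-1])
m=(W[...,2]>.205)&(W[...,2]<.23)&(np.linalg.norm(W[...,:2]-tab(.066)[:2],axis=2)<.03)
P=W[m]; print(len(P))
if len(P)>10:
    r=cv2.minAreaRect((P[:,:2]*1000).astype(np.float32)); print(r,P.mean(0))
rep(tab(.066)+[0,0,-.019],EY)
E
```

```text
445
((440.3699645996094, -191.27471923828125), (17.372743606567383, 15.790918350219727), 76.94772338867188) [ 0.43965868 -0.19094476  0.2127545 ]
t 2.23 tcp [ 0.4414 -0.1861  0.2765] q [-0.54  0.12  1.66 -0.    1.37 -1.9 ] F [ 0.1 -0.5  0. ] w 0.0854 g 0.0
z [-0.001  0.001 -1.   ] x [-0.977  0.211  0.001] y [0.211 0.977 0.   ]
shift units [-0.05 -0.13  2.44]
turn units 1 [ 0.   -0.01 -0.02]
turn units -1 [-2.000e-02 -1.000e-02  2.998e+01]
```

View pics/w1.png

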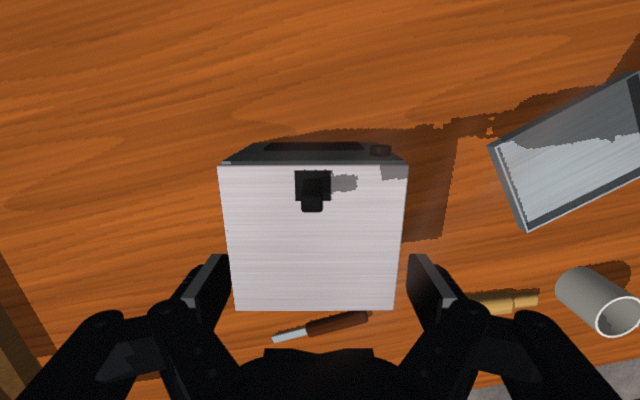

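The wrist view shows the tab at about (312,188), square to the fingers and almost centred. Next: descend and pinch.

Emit:
step_arm(increments=[0, 0, 0, 0, -0.13, 0.8, 1, 0, 0, 0, 0, 0, 0.8, 1, 0, 0, 0, 0, 0, 0.8, 1, 0, 0, 0, 0, 0, 0, 1, 0, 0, 0, 0, 0, 0, -1, 0, 0, 0, 0, 0, 0, -1, 0, 0, 0, 0, 0, 0, -1, 0, 0, 0, 0, 0, 0, -1, 0, 0, 0, 0, 0, 0, -1, 0, 0, 0, 0, 0, 0, -1, 0, 0, 0, 0, 0, 0, -1, 0, 0, 0, 0, 0, 0, -1], squeeze=35)

```text
time_s: 3.23
eef_pos: [0.4413, -0.1918, 0.1816]
ee_rot: [0.33, 3.123, -0.001]
contact_force: [0.0, 0.2, -0.6]
width: 0.0162
grip_force: 35.5
```

```bash
python3 - <<'E'
from h import *
s,R=rep(tab(.066)+[0,0,-.019],EY)
# arc increments relative, tool x=-EX, z down
H2=H-EX*.002
p0=tab(.066);prev=p0
for th in np.arange(.166,1.87,.1):
    p=tab(th); d=(p-prev)/.04; print(round(th,3),"dx",round(-d@EX,2),"dz",round(-d[2],2)); prev=p
E
```

```text
t 3.23 tcp [ 0.4413 -0.1918  0.1816] q [-0.55  0.21  1.79 -0.    1.14 -1.91] F [ 0.   0.2 -0.6] w 0.0162 g 35.5
z [ 0.001 -0.001 -1.   ] x [-0.978  0.209 -0.001] y [ 0.209  0.978 -0.001]
shift units [-0.02  0.01  0.07]
turn units 1 [-0.01  0.01  0.01]
turn units -1 [-2.000e-02 -1.000e-02 -2.999e+01]
0.166 dx -0.14 dz -0.36
0.266 dx -0.17 dz -0.35
0.366 dx -0.21 dz -0.33
0.466 dx -0.24 dz -0.3
0.566 dx -0.27 dz -0.28
0.666 dx -0.29 dz -0.25
0.766 dx -0.32 dz -0.22
0.866 dx -0.34 dz -0.19
0.966 dx -0.36 dz -0.15
1.066 dx -0.37 dz -0.12
1.166 dx -0.38 dz -0.08
1.266 dx -0.38 dz -0.04
1.366 dx -0.39 dz -0.0
1.466 dx -0.39 dz 0.04
1.566 dx -0.38 dz 0.07
1.666 dx -0.37 dz 0.11
1.766 dx -0.36 dz 0.15
1.866 dx -0.34 dz 0.18
```

Grasp confirmed; following the arc, first half.

Emit:
step_arm(increments=[0, 0, 0, -0.14, 0, -0.36, -1, 0, 0, 0, -0.17, 0, -0.35, -1, 0, 0, 0, -0.21, 0, -0.33, -1, 0, 0, 0, -0.24, 0, -0.3, -1, 0, 0, 0, -0.27, 0, -0.28, -1, 0, 0, 0, -0.29, 0, -0.25, -1, 0, 0, 0, -0.32, 0, -0.22, -1, 0, 0, 0, -0.34, 0, -0.19, -1, 0, 0, 0, 0, 0, 0, -1])

```text
time_s: 3.98
eef_pos: [0.521, -0.2087, 0.2723]
ee_rot: [0.33, 3.122, 0.0]
contact_force: [2.3, -1.7, -5.5]
width: 0.0154
grip_force: 34.3
```

```bash
python3 -c "
from h import *
rep(tab(.866)+[0,0,-.019],EY)"
```

```text
t 3.98 tcp [ 0.521  -0.2087  0.2723] q [-0.5   0.25  1.5   0.    1.39 -1.87] F [ 2.3 -1.7 -5.5] w 0.0154 g 34.3
z [ 0.002 -0.    -1.   ] x [-0.978  0.209 -0.002] y [0.209 0.978 0.   ]
shift units [0.04 0.   0.06]
turn units 1 [0.   0.02 0.01]
turn units -1 [ -0.03   0.   -29.99]
```

Emit:
step_arm(increments=[0, 0, 0, -0.36, 0, -0.13, -1, 0, 0, 0, -0.37, 0, -0.11, -1, 0, 0, 0, -0.38, 0, -0.07, -1, 0, 0, 0, -0.38, 0, -0.03, -1, 0, 0, 0, -0.39, 0, 0, -1, 0, 0, 0, -0.39, 0, 0.04, -1, 0, 0, 0, -0.38, 0, 0.08, -1, 0, 0, 0, -0.37, 0, 0.12, -1, 0, 0, 0, -0.36, 0, 0.15, -1, 0, 0, 0, -0.32, 0, 0.18, -1, 0, 0, 0, 0, 0, 0, -1])

```text
time_s: 4.9
eef_pos: [0.6683, -0.2399, 0.2649]
ee_rot: [0.328, 3.115, -0.002]
contact_force: [6.3, 1.0, 9.1]
width: 0.0151
grip_force: 35.6
```

```bash
python3 - <<'E'
from h import *
rep(tab(1.866)+[0,0,-.019],EY)
c=read_camera("side");cv2.imwrite("pics/s2.png",c["image"][60:300,180:560,::-1])
E
```

```text
t 4.9 tcp [ 0.6683 -0.2399  0.2649] q [-0.44  0.48  1.17  0.    1.48 -1.8 ] F [6.3 1.  9.1] w 0.0151 g 35.6
z [ 0.009 -0.002 -1.   ] x [-0.978  0.208 -0.009] y [ 0.208  0.978 -0.   ]
shift units [ 0.1  -0.01  0.03]
turn units 1 [-0.    0.09  0.01]
turn units -1 [ -0.14  -0.   -29.99]
```

View pics/s2.png

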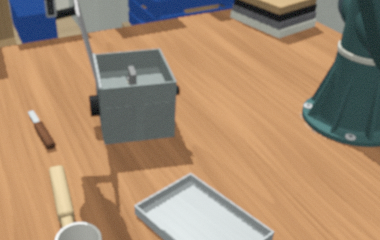

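Side crop: the flap leans back past upright (around (85,35)) and the filter grip shows in the recess at (131,72). Release, retreat up and out.

Emit:
step_arm(increments=[0, 0, 0, 0, 0, 0, 1, 0, 0, 0, 0, 0, 0, 1, 0, 0, 0, 0, 0, 0, 1, 0, 0, 0, 0, 0, 0, 1, 0, 0, 0, 0, 0, 0, 1, 0, 0, 0, -0.3, 0, -0.4, 1, 0, 0, 0, 0, 0, -0.9, 1, 0, 0, 0, 0, 0, -0.9, 1, 0, 0, 0, 0, 0, -0.9, 1, 0, 0, 0, 0, 0, -0.3, 1])

```text
time_s: 5.78
eef_pos: [0.6762, -0.2423, 0.4057]
ee_rot: [0.329, 3.117, -0.005]
contact_force: [0.2, 0.8, 1.2]
width: 0.0855
grip_force: 0.0
```

```bash
python3 - <<'E'
from h import *
c=read_camera("top");W=world(c);cv2.imwrite("pics/t2.png",c["image"][150:350,300:540,::-1])
rep(H-EX*.087+[0,0,.25],EX)
c=read_camera("side");W=world(c)
P=W.reshape(-1,3); e=H-EX*.087
L=np.c_[(P-e)@EX,(P-e)@EY,P[:,2]]
m=(abs(L[:,0])<.03)&(abs(L[:,1])<.05)&(L[:,2]>.125)&(L[:,2]<.15); print("grip",m.sum(),L[m].mean(0) if m.any() else 0, np.percentile(L[m],[5,95],axis=0))
m=(L[:,0]>.05)&(L[:,0]<.2)&(abs(L[:,1])<.09)&(L[:,2]>.2)&(L[:,2]<.32)
q=L[m]; k=np.polyfit(q[:,2],q[:,0],1); print("flap angle",np.pi/2+np.arctan(k[0]),len(q))
E
```

```text
t 5.83 tcp [ 0.6766 -0.2425  0.4064] q [-0.44  0.45  0.9  -0.    1.79 -1.8 ] F [-0.2 -0.6  2.4] w 0.085 g 0.0
z [ 0.009 -0.004 -1.   ] x [-0.978  0.209 -0.01 ] y [ 0.209  0.978 -0.002]
shift units [4.5  0.02 0.12]
turn units 1 [ 0.06  0.09 15.01]
turn units -1 [ -0.09   0.06 -14.99]
grip 98 [0.0003013  0.00807149 0.13722697] [[-0.00621973 -0.01919271  0.12734867]
 [ 0.00602882  0.02448633  0.14241238]]
flap angle 1.8696028425379885 512
```

View pics/t2.png

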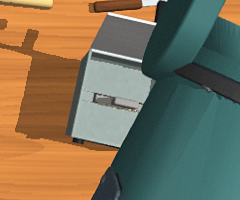

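Top crop: the recess is open and the filter grip is visible at (115,101). The flap is at 1.87. Next: move over the filter and turn 90°.

Emit:
step_arm(increments=[0, 0, 0, 0.9, 0, 0, 1, 0, 0, 0, 0.9, 0, 0, 1, 0, 0, 0, 0.9, 0, 0, 1, 0, 0, 0, 0.9, 0, 0, 1, 0, 0.09, 0, 0.9, 0, 0, 1, 0, 0, 1, 0, 0, 0, 1, 0, 0, 1, 0, 0, 0, 1, 0, 0, 1, 0, 0, 0, 1, 0, 0, 1, 0, 0, 0, 1, 0, 0, 1, 0, 0, 0, 1, 0, 0, 1, 0, 0, 0, 1, 0, 0, 1, 0, 0, 0, 1, 0, 0, 1, 0, 0, 0, 1, 0, 0, 1, 0, 0, 0, 1, 0, 0, 1, 0, 0, 0, 1, 0, 0, 1, 0, 0, 0, 1, 0, 0, 1, 0, 0, 0, 1, 0, 0, 1, 0, 0, 0, 1, 0, 0, 1, 0, 0, 0, 1, 0, 0, 1, 0, 0, 0, 1])

```text
time_s: 7.55
eef_pos: [0.4978, -0.2035, 0.397]
ee_rot: [-2.439, -1.963, 0.012]
contact_force: [0.5, 0.4, 0.3]
width: 0.0853
grip_force: 0.0
```

Emit:
step_arm(increments=[0, 0, 0, 0, 0, 0.9, 1, 0, 0, 0, 0, 0, 0.9, 1, 0, 0, 0, 0, 0, 0.9, 1, 0, 0, 0, 0, 0, 0.3, 1, 0, 0, 0, 0, 0, 0, 1, 0, 0, 0, 0, 0, 0, 1])

```text
time_s: 8.05
eef_pos: [0.4964, -0.2031, 0.2775]
ee_rot: [-2.434, -1.969, 0.012]
contact_force: [-0.5, -0.7, 0.1]
width: 0.0857
grip_force: 0.0
```

```bash
python3 - <<'E'
from h import *
c=read_camera("wrist");W=world(c);cv2.imwrite("pics/w2.png",c["image"][...,::-1])
P=W.reshape(-1,3); e=H-EX*.087
L=np.c_[(P-e)@EX,(P-e)@EY,P[:,2]]
m=(abs(L[:,0])<.03)&(abs(L[:,1])<.05)&(L[:,2]>.135)&(L[:,2]<.15); print("grip",m.sum(),np.percentile(L[m],[3,50,97],axis=0), cv2.minAreaRect((L[m][:,:2]*1000).astype(np.float32)))
t=e.copy();t[2]=.126-.019
rep(t,EX)
E
```

```text
grip 579 [[-0.00494093 -0.02205358  0.13936103]
 [ 0.00124272  0.000833    0.14133465]
 [ 0.00748634  0.02230967  0.14283357]] ((1.351344108581543, -0.06636810302734375), (12.69756031036377, 46.75175857543945), 0.24723635613918304)
t 8.1 tcp [ 0.4976 -0.2037  0.2791] q [-0.51  0.21  1.53 -0.    1.41 -0.3 ] F [ 0.1 -0.1  0.6] w 0.0855 g 0.0
z [-0.01   0.002 -1.   ] x [0.209 0.978 0.   ] y [ 0.978 -0.209 -0.01 ]
shift units [0.   0.13 4.3 ]
turn units 1 [-0.1  -0.    0.01]
turn units -1 [  0.    -0.15 -29.99]
```

View pics/w2.png

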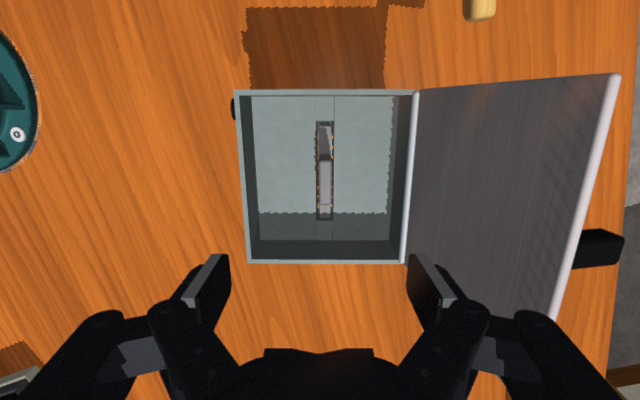

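Wrist view: the filter grip (about (325,185)) is central in the recess, with the fingers square to it and clear of the open flap on the right. Descending.

Emit:
step_arm(increments=[-0.1, 0, 0, 0, 0.12, 0, 1, 0, 0, 0, 0, 0, 0.8, 1, 0, 0, 0, 0, 0, 0.8, 1, 0, 0, 0, 0, 0, 0.8, 1, 0, 0, 0, 0, 0, 0.8, 1, 0, 0, 0, 0, 0, 0.5, 1, 0, 0, 0, 0, 0, 0.3, 1, 0, 0, 0, 0, 0, 0.3, 1, 0, 0, 0, 0, 0, 0, 1, 0, 0, 0, 0, 0, 0, 1])

```text
time_s: 8.93
eef_pos: [0.5035, -0.2052, 0.1078]
ee_rot: [2.441, 1.974, 0.002]
contact_force: [0.1, 0.3, -0.3]
width: 0.0853
grip_force: 0.0
```

```bash
python3 - <<'E'
from h import *
t=H-EX*.0857;t[2]=.126-.019
rep(t,EX)
E
```

```text
t 8.93 tcp [ 0.5035 -0.2052  0.1078] q [-0.51  0.39  1.74  0.    1.01 -0.3 ] F [ 0.1  0.3 -0.3] w 0.0853 g 0.0
z [ 0.002 -0.001 -1.   ] x [ 0.209  0.978 -0.   ] y [ 0.978 -0.209  0.002]
shift units [ 0.01 -0.04  0.02]
turn units 1 [0.02 0.   0.01]
turn units -1 [-1.000e-02  4.000e-02 -2.999e+01]
```

Emit:
step_arm(increments=[0, 0, 0, 0, -0.04, 0, -1, 0, 0, 0, 0, 0, 0, -1, 0, 0, 0, 0, 0, 0, -1, 0, 0, 0, 0, 0, 0, -1, 0, 0, 0, 0, 0, 0, -1, 0, 0, 0, 0, 0, 0, -1, 0, 0, 0, 0, 0, 0, -1, 0, 0, 0, 0, 0, 0, -1, 0, 0, 0, 0, 0, 0, -1, 0, 0, 0, 0, 0, 0, -1], squeeze=50)

```text
time_s: 9.77
eef_pos: [0.5016, -0.2047, 0.1076]
ee_rot: [2.441, 1.975, 0.002]
contact_force: [-0.4, 0.6, 5.0]
width: 0.0122
grip_force: 50.4
```

Emit:
step_arm(increments=[0, 0, 0, 0, 0, -0.2, -1, 0, 0, 0, 0, 0, -0.3, -1, 0, 0, 0, 0, 0, -0.3, -1, 0, 0, 0, 0, 0, -0.3, -1, 0, 0, 0, 0, 0, 0, -1])

```text
time_s: 10.18
eef_pos: [0.502, -0.205, 0.1532]
ee_rot: [2.439, 1.974, 0.003]
contact_force: [1.0, -1.0, -1.1]
width: 0.0121
grip_force: 49.6
```

Emit:
step_arm(increments=[0, 0, 0, 0, 0, -0.4, -1, 0, 0, 0, 0, 0, -0.5, -1, 0, 0, 0, 0, 0, -0.5, -1, 0, 0, 0, 0, 0, -0.5, -1, 0, 0, 0, 0, 0, -0.5, -1, 0, 0, 0, 0, 0, -0.5, -1, 0, 0, 0, 0, 0, -0.4, -1, 0, 0, 0, 0, 0, -0.2, -1, 0, 0, 0, 0, 0, 0, -1])

```text
time_s: 10.93
eef_pos: [0.5016, -0.2048, 0.2924]
ee_rot: [2.44, 1.974, 0.002]
contact_force: [0.3, -0.0, -1.5]
width: 0.0124
grip_force: 49.6
```

```bash
cat >> h.py <<'E'
b=np.radians(17.4); TX=np.array([np.cos(b),np.sin(b),0]); TM=np.array([.5136,.1801,.003])
E
python3 - <<'E'
from h import *
t=TM.copy();t[2]=.27
rep(t,TX)
c=read_camera("side");cv2.imwrite("pics/s3.png",c["image"][:,150:560,::-1])
E
```

```text
t 10.93 tcp [ 0.5016 -0.2048  0.2924] q [-0.52  0.2   1.51  0.    1.42 -0.3 ] F [ 0.3 -0.  -1.5] w 0.0124 g 49.6
z [ 0.003 -0.002 -1.   ] x [ 0.209  0.978 -0.001] y [ 0.978 -0.209  0.004]
shift units [ 9.47 -1.72  0.54]
turn units 1 [ 0.03  0.02 -4.91]
turn units -1 [ 2.000e-02 -4.000e-02  2.509e+01]
```

View pics/s3.png

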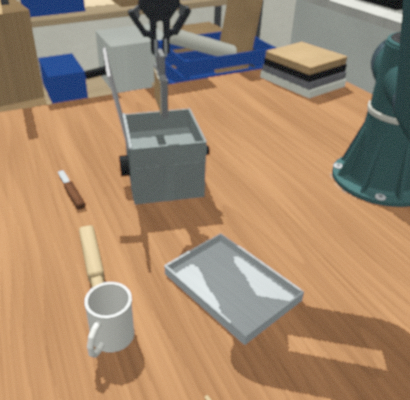

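The filter is held upright and clear of the extractor: its lower edge, at about (165,113), is above the rim. Carrying it to the tray.

Emit:
step_arm(increments=[0, 0, 0, 0.2, 0, 0, -1, 0, 0, 0, 0.4, 0, 0, -1, 0, 0, 0, 0.55, -0.1, 0, -1, 0, 0, 0, 0.6, -0.12, 0, -1, 0, 0, 0, 0.6, -0.12, 0, -1, 0, 0, 0, 0.6, -0.12, 0, -1, 0, 0, 0, 0.6, -0.12, 0, -1, 0, 0, 0, 0.6, -0.12, 0, -1, 0, 0, 0, 0.6, -0.12, 0, -1, 0, 0, 0, 0.6, -0.12, 0, -1, 0, 0, 0, 0.6, -0.12, 0, -1, 0, 0, 0, 0.6, -0.12, 0, -1, 0, 0, 0, 0.6, -0.12, 0, -1, 0, 0, 0, 0.6, -0.12, 0, -1, 0, 0, 0, 0.6, -0.12, 0, -1, 0, 0, 0, 0.5, -0.1, 0, -1, 0, 0, 0, 0.4, -0.1, 0, -1, 0, 0, 0, 0.2, 0, 0, -1, 0, 0, 0, 0, 0, 0, -1])

```text
time_s: 12.57
eef_pos: [0.511, 0.1814, 0.2895]
ee_rot: [-2.44, -1.978, 0.002]
contact_force: [1.2, -0.4, -1.3]
width: 0.0119
grip_force: 49.6
```

Emit:
step_arm(increments=[0, 0, -0.2, 0, 0, 0, -1, 0, 0, -0.4, 0, 0, 0.1, -1, 0, 0, -0.5, 0, 0, 0.2, -1, 0, 0, -0.5, 0, 0, 0.2, -1, 0, 0, -0.5, 0, 0, 0.2, -1, 0, 0, -0.5, 0, 0, 0.2, -1, 0, 0, -0.5, 0, 0, 0.2, -1, 0, 0, -0.5, 0, 0, 0.2, -1, 0, 0, -0.5, 0, 0, 0.1, -1, 0, 0, -0.4, 0, 0, 0, -1, 0, 0, -0.4, 0, 0, 0, -1, 0, 0, 0, 0, 0, 0, -1, 0, 0, 0, 0, 0, 0, -1])

```text
time_s: 13.65
eef_pos: [0.5118, 0.1787, 0.2348]
ee_rot: [1.863, 2.528, -0.0]
contact_force: [0.1, -0.3, -0.8]
width: 0.0122
grip_force: 49.6
```

```bash
python3 - <<'E'
from h import *
t=TM.copy();t[2]=.24
rep(t,TX)
TY=np.cross(Z,TX)
for n in("side","top","wrist"):
    c=read_camera(n);W=world(c); 
    if n=="side": cv2.imwrite("pics/s4.png",c["image"][:,150:600,::-1])
    P=W.reshape(-1,3);L=np.c_[(P-TM)@TX,(P-TM)@TY,P[:,2]]
    m=(abs(L[:,0])<.04)&(abs(L[:,1])<.08)&(L[:,2]>.09)&(L[:,2]<.222); q=L[m]
    if len(q)<50: continue
    print(n,len(q),np.percentile(q,[2,50,98],axis=0).round(4).tolist())
    A=np.c_[q[:,1:],np.ones(len(q))]; print("face slope y,z",np.linalg.lstsq(A,q[:,0],rcond=None)[0])
E
```

```text
t 13.65 tcp [0.5118 0.1787 0.2348] q [ 0.21  0.25  1.6  -0.    1.3  -0.09] F [ 0.1 -0.3 -0.8] w 0.0122 g 49.6
z [ 0.001 -0.001 -1.   ] x [-0.296  0.955 -0.001] y [0.955 0.296 0.   ]
shift units [ 0.02  0.05 -0.13]
turn units 1 [ 0.    0.01 -0.03]
turn units -1 [ 1.000e-02 -1.000e-02  2.997e+01]
side 2238 [[-0.006, -0.0532, 0.1415], [0.0046, 0.0083, 0.1838], [0.007, 0.0536, 0.2205]]
face slope y,z [-0.02704729  0.004596    0.00346452]
top 249 [[-0.0122, -0.0568, 0.147], [-0.0105, -0.0318, 0.1862], [0.0038, 0.0136, 0.2209]]
face slope y,z [-0.08757697  0.00694331 -0.01311052]
wrist 459 [[-0.0099, 0.0065, 0.1496], [-0.0011, 0.0457, 0.2105], [0.008, 0.0537, 0.2205]]
face slope y,z [-0.02085695 -0.00547218  0.00103974]
```

View pics/s4.png

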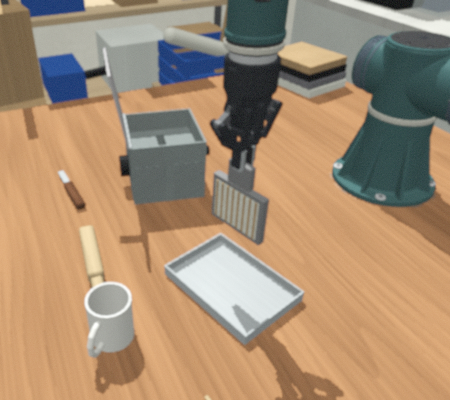

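The filter hangs upright over the tray, centred to within about 2 mm and aligned to within about 1.5°. Its lower edge is at z≈0.14. The flap is still open and the bystanders are untouched.

```bash
python3 -c "
from cell import workorder
print(workorder.hand_in())"
```

```text
the job is handed in; nothing more can be done
None
```

The job is handed in: the flap stays open at about 1.87 rad, and the filter plate is held upright and still over the middle of the tray, in line with its long sides, with its lower edge about 13.5 cm above it.

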